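# Find the loose caps among the sample bottles

### The arm

A 7-joint arm with a two-finger parallel gripper is mounted at the origin on a cart in front of the work surface, level with it; the furniture and walls round the work are solid. World frame = base frame: x ahead of the robot, y to its left, z up, the work surface at z = 0. Lengths are in m, angles in rad, forces in N, time in s.
With the tool pointing down it reaches from about 0.4 to 0.9 m from the base axis. Payload 5.5 kg.
Tool frame: the origin (TCP) lies midway between the tips of the shut fingers; the grasp point (between the pads) lies 19 mm behind it (manip.grip_depth is the distance from the TCP to the grasp point, in m); z points along the fingers, y is the line along which they close (so a half turn about z gives the same grasp; the last joint's range is limited). The gripper opens to 92 mm and grips with 3 to 60 N. Pads are 19 mm wide; open, the fingers measure 130 mm over their backs; the gripper's body (75 mm by 190 mm) begins 47 mm behind the grasp point.
Start: joints at [1.367, 0.501, -0.427, 1.55, 0.221, 1.138, -0.21], TCP at [0.293, -0.58, 0.227] pointing down, gripper open.
Joint ranges: [-2.88, 2.88], [-0.31, 2.03], [-1.54, 1.56], [0.2, 2.42], [-1.41, 4.55], [0.19, 2.02], [-2.57, 2.57]. Speed limits (rad/s): [2.57, 2.57, 3.14, 3.14, 3.14, 3.14, 3.14].

### API

Orientations are given as a unit quaternion [x, y, z, w].
In Python, from bench import manip, effector, viewer gives the robot as it stands. Calls block until the motion is done:
- manip.move_pose(position, orientation): joint-space move of the TCP to a pose.
- manip.servo_line(position, ori=None, vel=0.15): straight line of the TCP; ori=None keeps the orientation; vel is the mean speed in m/s.
- manip.movej(angles): joint-space move.
- effector.open_jaws() and effector.close(f_grip=None): open the fingers fully, or close them until they stop; f_grip is the grip in N (None keeps the last).
- manip.sleep(seconds).
- manip.solve_ik(position, orientation): joint angles nearest the present ones, or None.
- viewer.get_image(name): name is "side" or "top" or "wrist"; returns the picture (420x560x3 uint8, red, green, blue); there is no depth.
- viewer.get_calibration(name): a dict with "vfov" (degrees; the focal length in pixels is half the picture's height over the tangent of half this angle, whatever the lens; pixels are square), "cx", "cy" (the principal point, pixels), "dist_coeffs" ([k1, k2, p1, p2, k3] as OpenCV has them; the pictures are not rectified), "eye" and "attitude" of the camera in the world. Camera axes: x right, y down, z forward; pixel columns grow to the right and rows downward; lengths in m; the calibration is good to about 2 mm. A picture is of the moment at which its call begins: read the wrist's pose just before it. get_calibration takes no time and is no camera call; for the wrist camera it gives the pose at the moment of the call.
A pose or a line that the arm cannot do raises manip.PlanningError and nothing moves.
- manip.hand_in(): hands the job in; it is judged then, once.
Readings, each from a call of its own:
- manip.current_clock(): time.
- manip.current_q(): joint angles.
- manip.current_joint_velocities(): joint speeds.
- manip.current_tau(): joint torques, N m.
- manip.current_tool_pos(): TCP position.
- manip.current_tcp_rot(): TCP orientation.
- manip.current_force(): force on the tool from outside, world axes, zero at the start.
- manip.current_wrist_torque(): the same for the moment, N m.
- manip.current_finger_gap(): finger opening in m.
- manip.current_gripper_force(): force on a finger pad.
Only numpy, scipy, OpenCV 4.12 (cv2) and the standard library are available. Lean on these libraries where they do the work, as an engineer would, in place of code of your own. Each camera call takes 0.05 s, during which the arm holds its last target. There are 200 camera calls.

### The job

Some of the five square sample bottles in the rack were not capped tight. Find them by giving each cap a gentle twist of some 20 to 30 degrees, not turned back, and stand each bottle whose cap gives upright in the steel rework tray, lifting it by its body, never by the loose cap. Leave the tight ones in their wells, and do not disturb the jar in the tray, the dropper bottle in the rack or the other glassware.

Things in the scene. Friction and masses are not known exactly. Their poses are not given: they have to be found in the camera images.
- rack: Grey plastic rack, fixed, 136 x 232 mm, ends 44 mm high. Origin: centre of its underside; y along the long side, z up. Six wells 46.5 mm square in two rows of three (centres x = -36, +36, y = -80, 0, +80 mm) pass through a top plate whose upper face is 36 mm up; what stands in them rests on the base plate, 6 mm up.
- tray: Rework tray of plain steel, fixed, 150 x 200 mm outside, walls 4 mm thick and 25 mm high. Origin: centre of its underside; y along the long side. Flat floor 142 x 192 mm inside, 4 mm above the worktop. A jar already stands in it. (Round the work: a stool's legs beyond x = 0.59 m, its seat beyond x = 0.57 m and 0.52 m up; the side wall at y = 0.37 m; the raised sash 0.76 m up.)
- bottle_1_centre (a point): White square bottle with a black screw cap, one of five alike, each in a well of the rack: about 150 g, 44 x 44 mm, 89 mm high. The point is its centre, 44.5 mm above its underside; z up, x and y square to its sides. Straight sides reach 19 mm above the point (the rack's plate is 14 mm below it); the round cap, 34 mm across, spans 28 to 44 mm above it. Numbers tell nothing of caps or wells.
- cap_1 (a joint): Turn of bottle_1's screw cap on its bottle, rad, growing anticlockwise from above; starts within 0.03 of 0, tight or loose, so only its give tells. A loose cap turns either way under 0.1 N m and stays on its thread; a tight one never turns: gently gripped, the fingers slip on it once the bottle has turned some 0.06 rad in its well. A white sticker across the top shows the turn.
- bottle_2_centre (a point): White square bottle with a black screw cap, one of five alike, each in a well of the rack: about 150 g, 44 x 44 mm, 89 mm high. The point is its centre, 44.5 mm above its underside; z up, x and y square to its sides. Straight sides reach 19 mm above the point (the rack's plate is 14 mm below it); the round cap, 34 mm across, spans 28 to 44 mm above it. Numbers tell nothing of caps or wells.
- cap_2 (a joint): Turn of bottle_2's screw cap on its bottle, rad, growing anticlockwise from above; starts within 0.03 of 0, tight or loose, so only its give tells. A loose cap turns either way under 0.1 N m and stays on its thread; a tight one never turns: gently gripped, the fingers slip on it once the bottle has turned some 0.06 rad in its well. A white sticker across the top shows the turn.
- bottle_3_centre (a point): White square bottle with a black screw cap, one of five alike, each in a well of the rack: about 150 g, 44 x 44 mm, 89 mm high. The point is its centre, 44.5 mm above its underside; z up, x and y square to its sides. Straight sides reach 19 mm above the point (the rack's plate is 14 mm below it); the round cap, 34 mm across, spans 28 to 44 mm above it. Numbers tell nothing of caps or wells.
- cap_3 (a joint): Turn of bottle_3's screw cap on its bottle, rad, growing anticlockwise from above; starts within 0.03 of 0, tight or loose, so only its give tells. A loose cap turns either way under 0.1 N m and stays on its thread; a tight one never turns: gently gripped, the fingers slip on it once the bottle has turned some 0.06 rad in its well. A white sticker across the top shows the turn.
- bottle_4_centre (a point): White square bottle with a black screw cap, one of five alike, each in a well of the rack: about 150 g, 44 x 44 mm, 89 mm high. The point is its centre, 44.5 mm above its underside; z up, x and y square to its sides. Straight sides reach 19 mm above the point (the rack's plate is 14 mm below it); the round cap, 34 mm across, spans 28 to 44 mm above it. Numbers tell nothing of caps or wells.
- cap_4 (a joint): Turn of bottle_4's screw cap on its bottle, rad, growing anticlockwise from above; starts within 0.03 of 0, tight or loose, so only its give tells. A loose cap turns either way under 0.1 N m and stays on its thread; a tight one never turns: gently gripped, the fingers slip on it once the bottle has turned some 0.06 rad in its well. A white sticker across the top shows the turn.
- bottle_5_centre (a point): White square bottle with a black screw cap, one of five alike, each in a well of the rack: about 150 g, 44 x 44 mm, 89 mm high. The point is its centre, 44.5 mm above its underside; z up, x and y square to its sides. Straight sides reach 19 mm above the point (the rack's plate is 14 mm below it); the round cap, 34 mm across, spans 28 to 44 mm above it. Numbers tell nothing of caps or wells.
- cap_5 (a joint): Turn of bottle_5's screw cap on its bottle, rad, growing anticlockwise from above; starts within 0.03 of 0, tight or loose, so only its give tells. A loose cap turns either way under 0.1 N m and stays on its thread; a tight one never turns: gently gripped, the fingers slip on it once the bottle has turned some 0.06 rad in its well. A white sticker across the top shows the turn.
- dropper: Amber dropper bottle, round, 34 mm across and 82 mm high, in the sixth well of the rack; not part of the samples. Origin: centre of its underside.
- jar: White plastic powder jar with brown lid, 53 mm across, 77 mm high, standing in the tray, an earlier reject; stays as it is. Origin: centre of its underside.
- cylinder: Measuring cylinder, 199 mm high on a foot 55 x 64 mm, standing on the worktop; leave alone. Origin: centre of its underside.
- wash_bottle: Wash bottle, 218 mm high, 68 x 107 mm over its bent spout; leave alone. Origin: underside.
- beaker: Glass beaker, 70 mm across, 90 mm high; leave alone. Origin: centre of its underside.
- flask: Conical flask, 64 mm across, 100 mm high; leave alone. Origin: centre of its underside.

How it is judged:
By the outcome, as a careful person would: the job done as asked, in the order asked, and still so for the second after the job is handed in, with the robot touching nothing.
It also fails if it takes over 72 s, if anything falls off the work surface, if the arm or the gripper's body presses on something with over 40 N, if the wrist force passes 120 N, or if a joint passes its speed limit or range.

## Working session

There is one attempt and no reset: what is moved stays moved. The work goes in short steps, each a Python script; the robot and the scene stay as the last script left them, time stands still between calls to the robot, and variables do not carry over. Pictures are saved under pics/ and viewed, at most 10 in all, crops included, and the job is handed in when it is done.

```bash
mkdir -p pics; ls; python3 - <<'E'
from bench import manip, effector, viewer
import cv2,numpy as np
for n in ("top","side"):
    im=viewer.get_image(n); cv2.imwrite(f"pics/{n}0.png",im[:,:,::-1]); print(n,viewer.get_calibration(n))
print(viewer.get_calibration("wrist"),manip.current_tool_pos(),manip.current_tcp_rot(),manip.grip_depth,manip.current_clock())
E
```

```text
pics
top {'vfov': 50.693402720898504, 'cx': 277.23202258271436, 'cy': 210.59262542579185, 'dist_coeffs': array([-0.06750306,  0.        ,  0.        ,  0.        ,  0.        ]), 'eye': array([ 0.340711  , -0.07363976,  1.37093968]), 'attitude': array([ 0.70625619, -0.70444894,  0.04019708, -0.05777621])}
side {'vfov': 56.396444760410795, 'cx': 280.4878045287793, 'cy': 208.56645862292316, 'dist_coeffs': array([-0.11543802,  0.        ,  0.        ,  0.        ,  0.        ]), 'eye': array([ 0.28601979, -0.51963575,  0.81596833]), 'attitude': array([ 0.92491358, -0.20978449,  0.07848038, -0.30719078])}
{'vfov': 65.40649210126851, 'cx': 281.12214473222804, 'cy': 210.97858811937925, 'dist_coeffs': array([-0.06038943,  0.        ,  0.        ,  0.        ,  0.        ]), 'eye': array([ 0.36414643, -0.54293185,  0.38286254]), 'attitude': array([ 0.84197795, -0.51781591, -0.08040395,  0.12835504])} [ 0.29218175 -0.57992726  0.22577947] [ 9.72884789e-01  2.31288614e-01 -1.67382182e-04 -8.57811018e-04] 0.0188 0.1
```

View pics/top0.png

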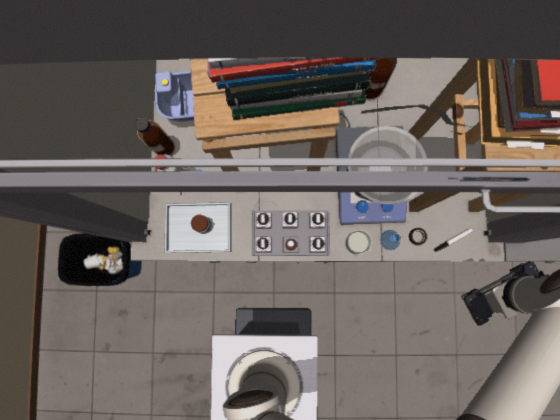

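View pics/side0.png

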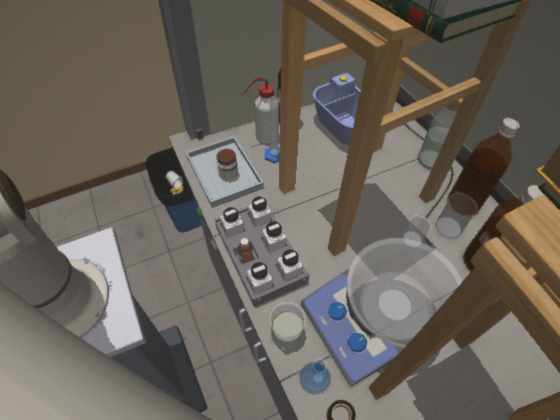

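The top view has world +x up and +y to the left. The rack is at about (290,232) with the dropper in the near middle well (291,243). The tray is at about (199,228) with the jar at (201,224). I'll enlarge both.

```bash
python3 - <<'E'
import cv2,numpy as np
t=cv2.imread("pics/top0.png"); s=cv2.imread("pics/side0.png")
a=cv2.resize(t[195:270,155:355],None,fx=4,fy=4,interpolation=cv2.INTER_CUBIC)
b=cv2.resize(s[125:305,180:320],None,fx=4,fy=4,interpolation=cv2.INTER_CUBIC)
b=cv2.resize(s[130:305,180:410],None,fx=300/175,fy=300/175,interpolation=cv2.INTER_CUBIC)
c=np.zeros((600,800,3),np.uint8); c[:300]=a; c[300:300+b.shape[0],:b.shape[1]]=b
cv2.imwrite("pics/crop0.png",c)
E
cat > h.py <<'E'
from bench import manip, effector, viewer
import cv2, numpy as np
from scipy.spatial.transform import Rotation as R
def K(c):
    f=210/np.tan(np.radians(c["vfov"])/2); return np.array([[f,0,c["cx"]],[0,f,c["cy"]],[0,0,1]])
def ray(c,px,z):
    "world points of pixels at height z"
    u=cv2.undistortPoints(np.float64(px).reshape(-1,1,2),K(c),c["dist_coeffs"]).reshape(-1,2)
    d=R.from_quat(c["attitude"]).apply(np.c_[u,np.ones(len(u))])
    return c["eye"]+d*((z-c["eye"][2])/d[:,2])[:,None]
def proj(c,P):
    r=R.from_quat(c["attitude"]).inv(); P=np.atleast_2d(np.float64(P))
    return cv2.projectPoints(P,r.as_rotvec(),-r.apply(c["eye"]),K(c),c["dist_coeffs"])[0].reshape(-1,2)
E
```

```text
(no output)
```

View pics/crop0.png

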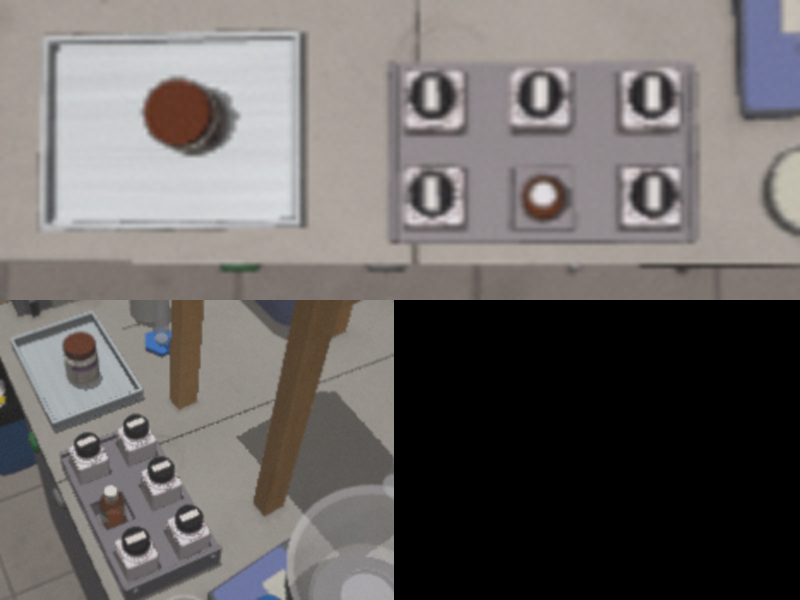

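Crop pixels: caps are at (432,95), (539,94), (651,95), (431,194) and (651,194). The dropper is at (544,196) and the jar lid at (178,114). Tray rim corners run (40,37) to (303,226), and rack corners (390,63) to (693,241).

```bash
python3 - <<'E'
from h import *
np.set_printoptions(precision=4,suppress=True)
c=viewer.get_calibration("top")
f=lambda p,z: ray(c,np.array(p)/4-0.375+[155,195],z)
caps=f([(432,95),(539,94),(651,95),(431,194),(651,194)],.0945);print(caps)
print("drop",f([(544,194)],.088))
r=f([(389,63),(694,65),(693,241),(390,241)],.044);print("rack",r,r.mean(0))
t=f([(40,37),(302,32),(303,226),(40,229)],.025);print("tray",t,t.mean(0))
j=f([(178,114)],.077);print("jar",j)
s=viewer.get_calibration("side")
print("side caps",proj(s,caps))
# side-view cap centres (crop) -> px
q=np.array([(136,426),(161,470),(190,518),(88,445),(136,542)])
print(ray(s,(q-[0,300])*175/300+[180,130],.0945), ray(s,(np.array([[80,345]])-[0,300])*175/300+[180,130],.077))
for p in caps:
    for yaw in (0,90): print(p[:2],yaw,manip.solve_ik([p[0],p[1],.09],(R.from_euler('z',yaw,degrees=True)*R.from_quat([1,0,0,0])).as_quat()))
E
```

```text
[[ 0.496   0.0009  0.0945]
 [ 0.4968 -0.0768  0.0945]
 [ 0.4962 -0.1578  0.0945]
 [ 0.4241  0.001   0.0945]
 [ 0.4245 -0.1573  0.0945]]
drop [[ 0.4248 -0.0804  0.088 ]]
rack [[ 0.5265  0.0366  0.044 ]
 [ 0.5252 -0.1938  0.044 ]
 [ 0.3929 -0.1916  0.044 ]
 [ 0.3922  0.0343  0.044 ]] [ 0.4592 -0.0786  0.044 ]
tray [[0.5493 0.3103 0.025 ]
 [0.5532 0.1058 0.025 ]
 [0.404  0.1023 0.025 ]
 [0.4007 0.3046 0.025 ]] [0.4768 0.2057 0.025 ]
jar [[0.4837 0.1898 0.077 ]]
side caps [[259.0657 202.5173]
 [273.6062 227.3392]
 [289.6928 256.1012]
 [230.3074 213.0528]
 [258.6375 268.7475]]
[[ 0.4954 -0.002   0.0945]
 [ 0.4954 -0.0815  0.0945]
 [ 0.4972 -0.1612  0.0945]
 [ 0.4247 -0.004   0.0945]
 [ 0.4235 -0.163   0.0945]] [[0.4865 0.1906 0.077 ]]
[0.496  0.0009] 0 [ 0.4941  0.4765 -0.6662  2.0343  0.4206  0.7672 -1.998 ]
[0.496  0.0009] 90 [ 0.6346  0.5401 -0.8517  2.0303  0.5591  0.8176 -0.5449]
[ 0.4968 -0.0768] 0 [ 0.5871  0.4675 -0.5906  2.0203  0.3729  0.7597 -1.7994]
[ 0.4968 -0.0768] 90 [ 0.7767  0.5464 -0.8391  2.0147  0.5558  0.8224 -0.3837]
[ 0.4962 -0.1578] 0 [ 0.678   0.4787 -0.5172  1.9794  0.3344  0.7669 -1.6055]
[ 0.4962 -0.1578] 90 [ 0.8891  0.5588 -0.7943  1.9729  0.5372  0.8316 -0.2046]
[0.4241 0.001 ] 0 [ 0.6038  0.3845 -0.7679  2.1964  0.4138  0.705  -2.0198]
[0.4241 0.001 ] 90 [ 0.7206  0.4351 -0.9134  2.1935  0.5173  0.7405 -0.5426]
[ 0.4245 -0.1573] 0 [ 0.7762  0.3814 -0.5574  2.137   0.3104  0.7006 -1.5596]
[ 0.4245 -0.1573] 90 [ 0.9718  0.4443 -0.7968  2.1315  0.4701  0.7457 -0.1312]
```

```bash
python3 - <<'E'
from h import *
np.set_printoptions(precision=3,suppress=True)
s=viewer.get_calibration("side")
q=np.array([(173,402),(195,405),(183,409),(257,512),(282,510),(265,517)])
print("legs",ray(s,(q-[0,300])*175/300+[180,130],0))
print("cyl foot, wash base",ray(s,[(275,153),(268,140),(265,156),(283,161)],0)); print(ray(s,[(267,92),(245,95)],.2))
print("beaker",ray(s,[(288,322)],.09),"flask",ray(s,[(319,368)],.1))
q0=manip.current_q()
for n,p in dict(a=(.496,0),b=(.496,-.0795),c=(.496,-.1595),d=(.424,0),e=(.424,-.1595)).items():
  for yaw in (-130,-117,-90,-60,-50,-40,50,63,120,130):
    q=manip.solve_ik([*p,.079],(R.from_euler('z',yaw,degrees=True)*R.from_quat([1,0,0,0])).as_quat())
    if q is not None: print(n,yaw,q[6].round(2),end='; ')
  print()
# camera offset in tool frame
c=viewer.get_calibration("wrist"); T=R.from_quat(manip.current_tcp_rot())
print("cam in tool",T.inv().apply(c["eye"]-manip.current_tool_pos()), "yaw of tool y", T.apply([0,1,0]),T.apply([1,0,0]))
print((T.inv()*R.from_quat(c["attitude"])).as_matrix())
E
```

```text
legs [[ 0.595  0.085  0.   ]
 [ 0.624  0.065  0.   ]
 [ 0.603  0.065  0.   ]
 [ 0.614 -0.146  0.   ]
 [ 0.648 -0.159  0.   ]
 [ 0.621 -0.158  0.   ]]
cyl foot, wash base [[ 0.64   0.217  0.   ]
 [ 0.645  0.276 -0.   ]
 [ 0.609  0.218 -0.   ]
 [ 0.647  0.178 -0.   ]]
[[0.629 0.245 0.2  ]
 [0.573 0.257 0.2  ]]
beaker [[ 0.429 -0.285  0.09 ]] flask [[ 0.439 -0.389  0.1  ]]
a -130 1.56; a -117 1.79; a -90 -2.56; a -60 -2.52; a -50 -2.07; a -40 -2.05; a 50 -1.2; a 63 -1.0; a 120 -0.08; a 130 0.08; 
b -130 1.72; b -117 1.95; b -90 -2.56; b -60 -2.08; b -50 -2.56; b -40 -2.41; b 50 -1.03; b 63 -0.82; b 120 0.08; b 130 0.23; 
c -130 1.88; c -117 -2.41; c -90 -2.56; c -60 -2.52; c -50 -2.37; c -40 -2.21; c 50 -0.84; c 63 -0.64; c 120 0.26; c 130 0.43; 
d -130 1.56; d -117 1.79; d -90 -2.45; d -60 -2.3; d -50 -2.57; d -40 -2.09; d 50 -1.21; d 63 -1.0; d 120 -0.05; d 130 0.11; 
e -130 1.92; e -117 -2.34; e -90 -2.56; e -60 -2.49; e -50 -2.33; e -40 -2.17; e 50 -0.78; e 63 -0.57; e 120 0.32; e 130 0.49; 
cam in tool [ 0.081 -0.001 -0.157] yaw of tool y [ 0.45  -0.893 -0.002] [0.893 0.45  0.   ]
[[ 0.001 -0.954 -0.299]
 [ 1.     0.001 -0.   ]
 [ 0.001 -0.299  0.954]]
```

Both views agree to about 3 mm. The stool legs stand at about (0.60, 0.075) and (0.615, -0.15). I'll hover over the rack and refine with the wrist camera.

```bash
cat >> h.py <<'E'
def ori(yaw): return (R.from_euler('z',yaw,degrees=True)*R.from_quat([1,0,0,0])).as_quat()
def snap(name,n="wrist"):
    c=viewer.get_calibration(n); im=viewer.get_image(n); np.save(f"pics/{name}.npy",[c],allow_pickle=True)
    cv2.imwrite(f"pics/{name}.png",im[:,:,::-1]); return c,im
E
python3 - <<'E'
from h import *
manip.move_pose([.455,-.0795,.25],ori(160))
manip.sleep(.1)
c,im=snap("w1"); print(manip.current_clock(),manip.current_q().round(3),manip.current_tool_pos())
E
```

```text
2.1583 [ 1.187  0.297 -1.232  1.96   0.314  1.101  1.043] [ 0.45510363 -0.08028362  0.24993551]
```

View pics/w1.png

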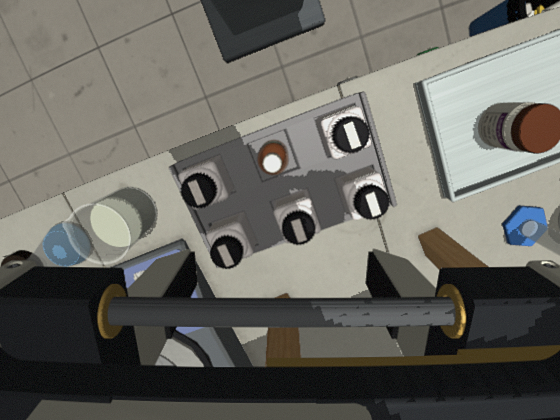

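The wrist view shows cap tops at a(371,203), b(298,228), c(226,251), d(351,134) and e(200,190). The jar lid is at (538,128), and the cylinder foot (blue) lies beyond the tray.

```bash
python3 - <<'E'
from h import *
np.set_printoptions(precision=4,suppress=True)
c=np.load("pics/w1.npy",allow_pickle=True)[0]; im=cv2.imread("pics/w1.png")
px=[(371,203),(298,228),(226,251),(351,134),(200,190)]
g=cv2.cvtColor(im,cv2.COLOR_BGR2GRAY); out=[]
P=ray(c,px,.0945); print(P)
# refine: fit model (rack x,y,yaw) to all five
from scipy.optimize import least_squares
W=np.array([(36,80),(36,0),(36,-80),(-36,80),(-36,-80)])/1e3
r=lambda v:(P[:,:2]-(W@R.from_euler('z',v[2]).as_matrix()[:2,:2].T+v[:2])).ravel()
s=least_squares(r,[.46,-.08,0]); print(s.x,s.fun*1e3)
print("jar",ray(c,[(538,128)],.077)); 
print("tray inner rim corners",ray(c,[(418,83),(450,200)],.025))
rows=[cv2.resize(im[int(v)-24:int(v)+24,int(u)-24:int(u)+24],(260,260),interpolation=cv2.INTER_CUBIC) for u,v in px]
cv2.imwrite("pics/w1c.png",np.vstack([np.hstack(rows[:3]),np.hstack(rows[3:]+[rows[0]*0])]))
E
```

```text
[[ 0.4929  0.0019  0.0945]
 [ 0.4929 -0.0754  0.0945]
 [ 0.4913 -0.1543  0.0945]
 [ 0.4214  0.0023  0.0945]
 [ 0.4221 -0.1529  0.0945]]
[ 0.4569 -0.0757 -0.0041] [-0.3263 -2.3178 -0.0293  0.4422 -1.3168  1.4677  0.1368 -2.2113  1.5356
  2.6192]
jar [[0.4818 0.1901 0.077 ]]
tray inner rim corners [[0.4027 0.1013 0.025 ]
 [0.5485 0.1076 0.025 ]]
```

View pics/w1c.png

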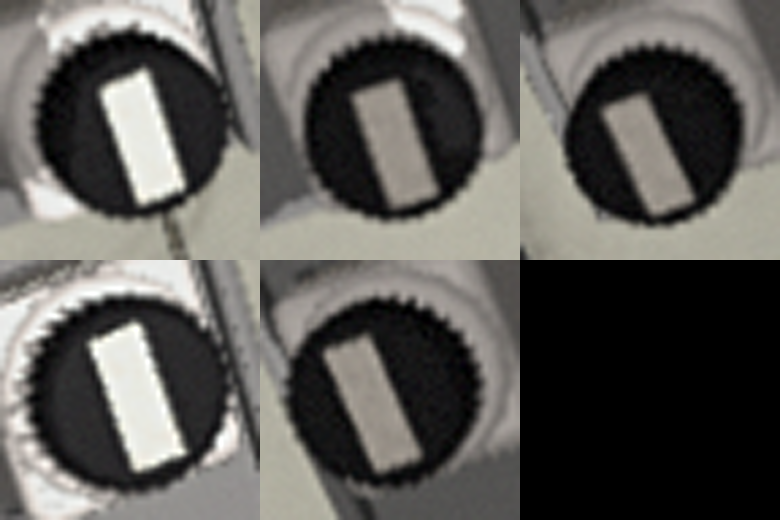

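```bash
python3 - <<'E'
from h import *
from scipy.optimize import least_squares
np.set_printoptions(precision=4,suppress=True)
c=np.load("pics/w1.npy",allow_pickle=True)[0]
px=np.array([(373.2,204.3),(299.1,230.6),(225.6,255.6),(352.5,135.3),(196.7,192.4)])-.4
P=ray(c,px,.0945); print(P)
W=np.array([(36,80),(36,0),(36,-80),(-36,80),(-36,-80)])/1e3
s=least_squares(lambda v:(P[:,:2]-(W@R.from_euler('z',v[2]).as_matrix()[:2,:2].T+v[:2])).ravel(),[.46,-.08,0]); print(s.x,s.fun*1e3)
t=np.load("pics/w1.npy",allow_pickle=True)[0]
T=viewer.get_calibration("top"); print("top view stickers predicted (crop px)",(proj(T,P)-[155,195]+.375)*4)
E
```

```text
[[ 0.4945  0.0033  0.0945]
 [ 0.4954 -0.0755  0.0945]
 [ 0.4954 -0.157   0.0945]
 [ 0.4225  0.003   0.0945]
 [ 0.4227 -0.1572  0.0945]]
[ 0.4589 -0.0767  0.0048] [-0.0713 -0.1377  0.4953  1.0503  0.135  -0.4906  0.011  -0.1126 -0.5701
 -0.3094]
top view stickers predicted (crop px) [[428.6238  97.1163]
 [537.2458  95.9574]
 [649.8897  96.0543]
 [428.1816 196.2249]
 [650.8854 196.505 ]]
```

```bash
python3 - <<'E'
from h import *
np.set_printoptions(precision=4,suppress=True)
p=[.4955,-.0782]
manip.move_pose([*p,.13],ori(135)); manip.servo_line([*p,.080],vel=.1)
print(manip.current_clock(),manip.current_force()); snap("w2")
effector.close(f_grip=4); manip.sleep(.2)
print(manip.current_clock(),manip.current_finger_gap(),manip.current_gripper_force(),manip.current_force(),manip.current_wrist_torque(),manip.current_tool_pos())
snap("w3")
E
```

```text
3.4333 [-0.387   0.2205  1.1307]
4.625 0.03327802602224124 4.000019589107069 [ 0.4212  0.5902 -0.0334] [ 0.166  -0.2748  0.068 ] [ 0.4957 -0.0781  0.0801]
```

View pics/w3.png

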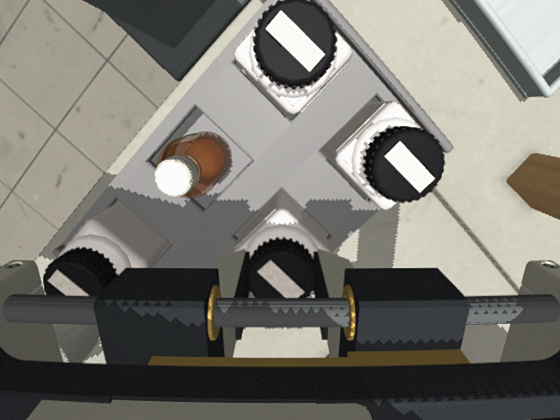

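The cap is gripped centrally: gap 33 mm, side force under 1 N. I'll twist it 26° by the last joint alone.

```bash
cat >> h.py <<'E'
def twist(deg=26,f=8):
    effector.close(f_grip=f); q=np.array(manip.current_q()); log=[]
    for k in (1,2):
        t=q.copy(); t[6]+=np.radians(deg)*k/2; manip.movej(t)
        log.append(round(float(manip.current_wrist_torque()[2]),3))
    print("torque",log,"F",np.round(manip.current_force(),1),"gap",manip.current_finger_gap())
    effector.open_jaws()
    p=np.array(manip.current_tool_pos()); manip.servo_line([p[0],p[1],.125],vel=.15)
E
python3 - <<'E'
from h import *
print(manip.current_wrist_torque()); t=manip.current_clock()
twist(); print(manip.current_clock()-t,manip.current_clock(),manip.current_tool_pos())
snap("w4")
E
```

```text
[ 0.21108833 -0.2657877  -0.02619174]
torque [-0.038, 0.023] F [-0.  -1.3  0.2] gap 0.033341261601837875
2.3833 7.0583 [ 0.49582043 -0.07852922  0.12515525]
```

View pics/w4.png

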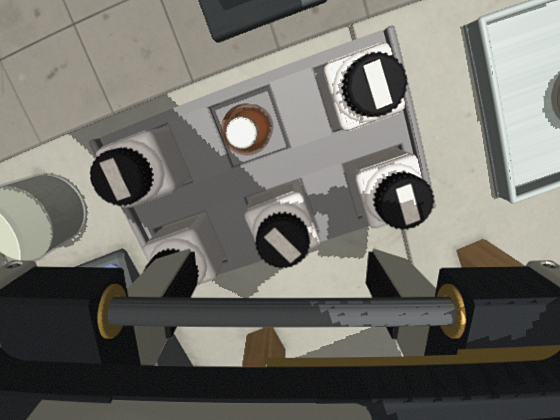

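Cap b's sticker at (283,247) has turned about 25° against the others, so b is loose. Next are the other four caps.

```bash
python3 - <<'E'
from h import *
np.set_printoptions(precision=3,suppress=True)
for n,p in dict(c=(.4955,-.1582),e=(.4235,-.1582),d=(.4235,.0018),a=(.4955,.0018)).items():
    manip.move_pose([*p,.12],ori(135)); manip.servo_line([*p,.080],vel=.1)
    effector.close(f_grip=4)
    F=manip.current_force(); print(n,"close",manip.current_finger_gap(),F,np.round(manip.current_tool_pos(),4))
    if manip.current_finger_gap()>.036 or np.linalg.norm(F)>8: break
    twist(); print(manip.current_clock())
manip.move_pose([.455,-.0795,.25],ori(160)); manip.sleep(.1)
snap("w5"); print(manip.current_clock())
im=cv2.imread("pics/w5.png"); cv2.imwrite("pics/w5c.png",cv2.resize(im[90:290,160:420],None,fx=3,fy=3,interpolation=cv2.INTER_CUBIC))
E
```

```text
c close 0.033396480973350254 [ 0.062 -0.404  0.271] [ 0.496 -0.158  0.08 ]
torque [0.016, 0.001] F [1.  0.6 0.4] gap 0.033648981288272595
11.4
e close 0.03303771951901165 [0.657 0.81  0.312] [ 0.424 -0.158  0.08 ]
torque [-0.003, -0.018] F [ 0.4  0.5 -1.5] gap 0.03298433768232981
15.6917
d close 0.03332196636355669 [-0.177  0.196 -0.442] [0.424 0.002 0.08 ]
torque [-0.006, 0.046] F [ 0.2 -0.6 -0.3] gap 0.03311305192267121
20.3417
a close 0.03343472940523351 [-0.     0.136 -0.734] [0.496 0.002 0.08 ]
torque [0.013, -0.006] F [ 0.8 -0.3 -0.1] gap 0.03312683380262183
24.7333
25.55
```

View pics/w5c.png

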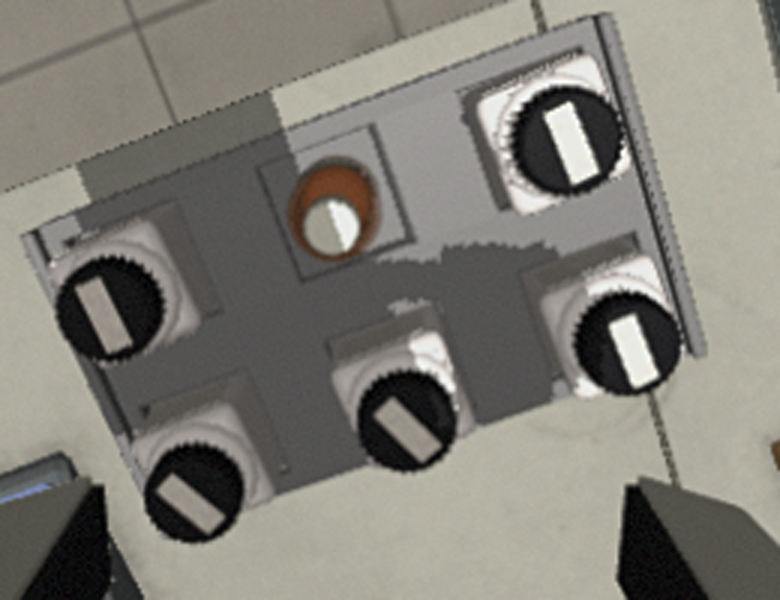

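Caps b and c have turned to about 45° in the crop; a, d and e are unchanged. So the two loose bottles are the far-middle (b) and far-right (c) ones. I'll check the IK, then grip c by its body along y, keeping the open fingers clear of b.

```bash
python3 - <<'E'
from h import *
np.set_printoptions(precision=3,suppress=True)
for p in ([.4955,-.17,.05],[.4955,-.158,.18],[.436,.262,.18],[.436,.262,.0485],[.436,.138,.0485]): print(manip.solve_ik(p,ori(180)))
manip.move_pose([.4955,-.170,.13],ori(180)); manip.servo_line([.4955,-.170,.050],vel=.12)
print(manip.current_clock(),manip.current_force())
effector.close(f_grip=3)
print(manip.current_clock(),manip.current_finger_gap(),manip.current_gripper_force(),manip.current_force())
E
```

```text
[ 0.707  0.559 -0.531  1.988  0.427  0.705  1.483]
[ 0.772  0.355 -0.619  1.916  0.251  0.948  1.606]
[ 0.191  0.434 -0.966  1.935  0.426  0.992  0.599]
[-0.032  0.588 -0.696  2.021  0.563  0.73   0.492]
[ 0.191  0.503 -0.659  2.142  0.507  0.653  0.75 ]
27.0333 [0.067 0.711 0.267]
27.775 0.05969571228118954 3.0077949911355972 [0.795 6.629 3.152]
```

```bash
python3 - <<'E'
from h import *
np.set_printoptions(precision=3,suppress=True)
manip.servo_line([.4955,-.1585,.050],vel=.04); effector.close(f_grip=3)
print(manip.current_clock(),manip.current_finger_gap(),manip.current_force(),manip.current_tool_pos())
E
```

```text
28.4333 0.04423131435723206 [0.254 1.006 1.759] [ 0.495 -0.159  0.05 ]
```

```bash
cat >> h.py <<'E'
def carry(src,dst,f=25):
    effector.close(f_grip=f); manip.servo_line([*src,.17],vel=.15)
    print("lift",manip.current_finger_gap(),np.round(manip.current_force(),2))
    if manip.current_finger_gap()<.042: raise SystemExit("lost")
    manip.servo_line([*dst,.17],vel=.22); manip.servo_line([*dst,.06],vel=.12); manip.servo_line([*dst,.0485],vel=.04)
    print("down",np.round(manip.current_force(),2),manip.current_tool_pos())
    effector.open_jaws(); manip.sleep(.1); manip.servo_line([*dst,.14],vel=.15); print(manip.current_clock())
E
python3 - <<'E'
from h import *
carry((.4955,-.1585),(.436,.262))
E
```

```text
lift 0.04370458614203122 [-0.77 -0.27 -1.03]
down [ 0.11  0.38 -1.12] [0.43577681 0.26188457 0.04830411]
34.9583
```

```bash
python3 - <<'E'
from h import *
np.set_printoptions(precision=3,suppress=True)
snap("w6")
manip.servo_line([.4955,-.0902,.14],vel=.25); manip.servo_line([.4955,-.0902,.050],vel=.12)
print(manip.current_clock(),manip.current_force())
effector.close(f_grip=3); print(manip.current_finger_gap(),manip.current_force())
manip.servo_line([.4955,-.0785,.050],vel=.04); effector.close(f_grip=3)
g=manip.current_finger_gap(); print(manip.current_clock(),g,manip.current_force(),manip.current_tool_pos())
if .042<g<.046:
    carry((.4955,-.0785),(.436,.138))
    manip.servo_line([.436,.138,.2],vel=.2); manip.move_pose([.40,-.1,.3],ori(180)); manip.sleep(.1)
    print(manip.current_clock()); snap("top9","top"); snap("side9","side"); snap("w9")
    a,b=(cv2.imread(f"pics/{n}9.png") for n in ("side","top"))
    A=cv2.resize(a[130:310,170:330],(533,600),interpolation=cv2.INTER_CUBIC); B=cv2.resize(b[195:265,155:210],(266,339))
    o=np.zeros((600,800,3),np.uint8); o[:,:533]=A; o[:339,533:799]=B; cv2.imwrite("pics/fin.png",o)
E
```

```text
37.4833 [ 0.951 -0.529  0.146]
0.060643655616576315 [0.763 5.181 1.959]
38.875 0.0438847020893514 [-0.108  2.717  3.667] [ 0.495 -0.079  0.05 ]
lift 0.0438306141660524 [ 0.56  0.42 -2.28]
down [ 0.3  -0.08 -0.22] [0.436 0.138 0.048]
44.4917
46.0583
```

View pics/fin.png

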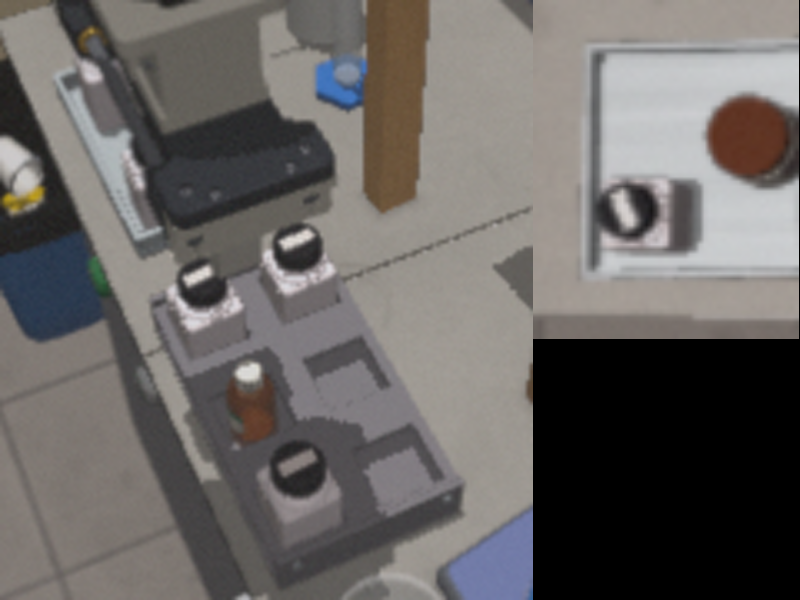

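The side view shows both wells empty, a, d, e and the dropper in place, and the gripper hiding part of the tray. In the top view, bottle c stands in the tray at (635,212) and the jar hasn't moved. I'll use the last picture to check the whole tray.

```bash
python3 -c "
import cv2
b=cv2.imread('pics/top9.png'); cv2.imwrite('pics/fin2.png',cv2.resize(b[195:270,155:355],None,fx=4,fy=4,interpolation=cv2.INTER_CUBIC))"
```

```text
(no output)
```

View pics/fin2.png

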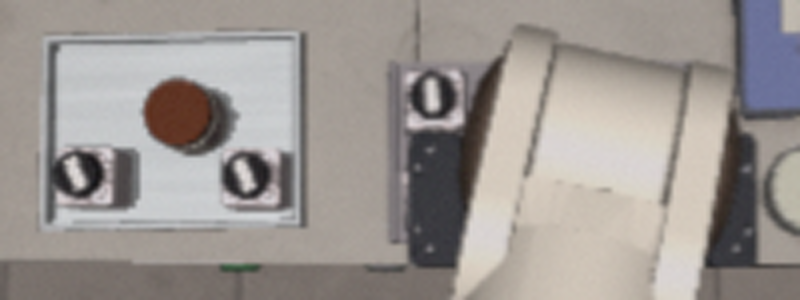

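Both bottles stand upright on the tray floor at (78,175) and (246,177), with the turned stickers showing. The jar is still at (178,114).

```bash
python3 -c "
from bench import manip
print(manip.current_clock(), manip.hand_in())"
```

```text
the job is handed in; nothing more can be done
46.2083 None
```

I handed the job in at 46.2 s: the two loose-capped bottles (far row, middle and right wells) stand upright in the tray, and the three tight ones, the dropper bottle and the jar were left in place.

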